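# Quarter-turn a model house round a corner post into a squaring jig

### The job

With the fingers closed, push the model house against the brass corner post and swing it a quarter turn round the post until its back wall lies flush along the fence and its doors look out of the jig. Then slide it along the fence and press it firmly home against the end stop for about half a second, so that it sits square in the corner. The plaster is brittle and the roof freshly painted: push gently on the outer walls only, never lift the house or reach over its roof near the parapet, and leave the glue bottle, barrel, small dome and well where they are.

Things in the scene. Friction and masses are not known exactly. Their poses are not given: they have to be found in the camera images.
- house: sand-coloured model house, flat roof in a parapet, 109x116 mm, parapet top at 60 mm; 0.17 to 0.33 kg, too wide to grip. Origin on the underside, z up. Walls are upright planes at x = -52 mm (front, with doors), x = +57 mm (back), y = +/-58 mm; Push low and level: fingers that bear down while pushing pin it to the table. It starts turned 90 degrees (give or take 7) anticlockwise from the jig and must end parallel to it
- house_corner (a point): foot of the house's corner of back wall and +y wall, at (57, 58, 0) mm in the house's frame; home, it meets jig_corner. Beam ends that stick out of the walls 40 mm up are no obstacle
- jig: wooden squaring jig screwed to the table. Origin on the table in the inner corner of fence and end stop, z up. The fence is a bar 45 mm high with its working face at x = 0, from y = -143 mm to the corner, the bar itself at x = 0 to 24 mm; the work side is x below 0. End stop and post are fixed to it. Turned by up to 0.2 rad from the world axes
- jig_corner (a point): the jig's inner corner on the table (the jig's origin)
- end_stop: wooden bar 30 mm high at the left end of the fence, its working face the jig's plane y = 0, from x = 0 to x = -115 mm; origin at the jig's origin, same axes
- post: brass post, 20 mm in diameter, 55 mm high, fixed at the fence's other end, centre (10, -155) mm in the jig's frame, its front flush with the fence's face; origin on the table. At the start the house's back wall faces its -y side, 15 to 60 mm off, the wall's -y end 10 to 45 mm past its centre. Pushing the front wall 25 mm (later 45) from its middle towards the house's +y swings it clockwise; the fingers must go along with the wall's arc or it jams
- glue: white glue bottle with an orange cap, 30 mm wide, 74 mm high, standing left of the end stop; origin under its centre; leave alone
- barrel: small dark barrel, 27 mm wide, 34 mm high, standing on the robot's side of the jig; origin under its centre; leave alone
- dome: small plaster dome on a square tile, 56x56x26 mm, behind the house; origin under its centre; leave alone
- well: little well on a round sanded base, 86x85x22 mm, left of the jig; origin under its centre; leave alone
There are look-alikes about, which are no part of the job. Leave any pink look-alike of the jig alone.

How it is judged:
On the way, in this order (a step that is already met when the one before it is completed fails the run):
1. the house's back wall is pushed against the post, the turn not yet half done (contact force between house and post above 0.3 N and angle between the x axis of house and the x axis of jig, either way round above 0.9 rad).
2. the house turns through the second half of the quarter turn while pressed against the post (contact force between house and post above 0.3 N and angle between the x axis of house and the x axis of jig, either way round between 0.2 and 0.7 rad).
3. the house is pressed home: in the corner, square, and pressed on the end stop with more than 2 N for 0.2 s (horizontal distance between house_corner and jig_corner below 0.003 m and angle between the x axis of house and the x axis of jig, either way round below 0.035 rad and angle between house's own z axis and vertical below 0.03 rad and contact force between house and end_stop above 2 N), for 0.2 s.
At the end, for the whole second after the job is handed in: the house stands still on the table with its back/left corner within 3 mm of the jig's inner corner and its walls parallel to the jig's within 0.035 rad (2 degrees), door wall out of the jig (horizontal distance between house_corner and jig_corner below 0.003 m and angle between the x axis of house and the x axis of jig, either way round below 0.035 rad and angle between house's own z axis and vertical below 0.03 rad and linear speed of house below 0.01 m/s); the robot touches nothing.
It fails at once if the fingers push the house with more than 25 N (contact force between the fingers and house above 25 N).
It fails at once if the house is pressed on the jig with more than 25 N (contact force between house and jig above 25 N).
It fails at once if the house is lifted or tipped (height (world z) of house above 0.01 m or angle between house's own z axis and vertical above 0.15 rad).
It fails at once if the fingers reach onto the roof or a parapet (grasp point over the house, less than 85 mm above the table) (x of the grasp point in the frame of house between -0.051 and 0.056 m and y of the grasp point in the frame of house between -0.057 and 0.057 m and z of the grasp point in the frame of house below 0.085 m).
It fails at once if the glue bottle, barrel, small dome or well is shifted by more than 20 mm (distance of any of glue, barrel, dome, well from where it was at the start of the episode above 0.02 m).
It also fails if it takes over 72 s, if anything falls off the work surface, if the arm or the gripper's body presses on something with over 40 N, if the wrist force passes 120 N, or if a joint passes its speed limit or range.

### The arm

A 6-joint arm with a two-finger parallel gripper is mounted at the origin on a cart in front of the work surface, level with it; the furniture and walls round the work are solid. World frame = base frame: x ahead of the robot, y to its left, z up, the work surface at z = 0. Lengths are in m, angles in rad, forces in N, time in s.
With the tool pointing down it reaches from about 0.35 to 0.775 m from the base axis. Payload 5.5 kg.
Tool frame: the origin (TCP) lies midway between the tips of the shut fingers; the grasp point (between the pads) lies 19 mm behind it; z points along the fingers, y is the line along which they close (so a half turn about z gives the same grasp; the last joint's range is limited). The gripper opens to 85 mm and grips with 20 to 120 N. Pads are 22 mm wide; open, the fingers measure 114 mm over their backs; the gripper's body (76 mm by 85 mm) begins 54 mm behind the grasp point. The pads swing forward as they close: fully open they stand 13 mm farther back than shut.
Start: joints at [1.182, 0.313, 0.046, 1.304, 0, 1.431], TCP at [0.142, 0.557, 0.231] pointing down, gripper open.
Joint ranges: [-2.76, 2.76], [-0.86, 1.69], [-1.03, 1.26], [-2.2, 2.34], [-1.47, 1.5], [-3.14, 3.14]. Speed limits (rad/s): [2.57, 2.57, 3.14, 3.14, 3.14, 3.14].

### API

Orientations are given as a unit quaternion [w, x, y, z].
In Python, from workcell import env gives the robot as it stands.
- The arm moves only by the tool move_arm, never from a script. Its argument "targets" is a list of rows, each a list of 3 entries, a list of its own where there are three numbers: the shift along the tool's x, y, z in mm, then the turn, a rotation vector about the tool's x, y, z in units of 10 degrees (1.0 is 10 degrees), then the closure, from -1 (fully open) to 1 (shut). In form: [[[dx, dy, dz], [ax, ay, az], gripper], ...]. A call has 1 to 5 rows; each row is the pose to reach, as a shift and turn from the pose commanded when the call began, along the tool's axes at that moment; what a row does not reach only later rows make up. A row lasts 1/8 s, in which the tool goes at most 62.5 mm and 10.7 degrees, less where a joint would pass 70% of its speed; a pose out of reach is approached as far as the arm can. A call with a gripper value outside its range is refused whole. The fingers move at their own pace and stop on an object; "squeeze" is the grip in N (left out, the last holds). Time passes only in rows, so rows that repeat a pose let the fingers close. It gives the time, the measured TCP pose, the force, the opening and the grip force at its end, in the units of the state.
- env.get_state(): the state, without advancing time (a new reading comes with each control period).
- env.read_camera(name): name is "scene" or "top" or "wrist"; returns a dict with "pixels" (420x560x3 uint8, red, green, blue), "fovy" (degrees; the focal length in pixels is half the picture's height over the tangent of half this angle, whatever the lens; pixels are square), "cx", "cy" (the principal point, pixels), "dist_coeffs" ([k1, k2, p1, p2, k3] as OpenCV has them; the pictures are not rectified), "extrinsics" (4x4, takes a point from world to camera coordinates); the wrist camera has in their place "mount" (4x4, takes a point from camera to tool coordinates, whose origin is the TCP and whose axes are the flange's). Camera axes: x right, y up, looking along -z (the intrinsics and any distortion apply to the point x, -y, -z); pixel columns grow to the right and rows downward; lengths in m; the calibration is good to about 2 mm. A picture is of the moment at which its call begins: read the wrist's pose just before it. There is no depth.
- env.hand_in(): hands the job in; it is judged then, once.
Trained networks look in a picture, given as the dict that the camera call returned (one of the last four; its "shot" number tells which), for a name from the list of things; names that differ only in an ending like _2 or _b are one class to them, and where a whole thing is asked for, a point or a joint stands for the part that bears it (a point fixed in the world has none). Each returns a list of dicts, best first, with "confidence" (0 to 1); they miss things now and then, are a little off and sometimes report something else, mostly with a low value. They report only what shows in the picture. A call takes as long as a camera call. They do not tell look-alikes from the thing itself.
- env.spot_in(thing, picture): "centre" ([x, y, z] in m, in world coordinates, good to about 4 mm: the middle of the surface that is visible of it).
- env.regions_of(thing, picture): "mask" (420x560 bool, what is visible of it).
- env.landmark_of(thing, picture): "centre" ([x, y, z] in m, in world coordinates, good to about 4 mm: a listed point, or the origin of a listed thing).
The state is a dict: "clock": time; "joint_pos": joint angles; "qvel": joint speeds; "tau": joint torques, N m; "tcp_pos": TCP position; "orientation": TCP orientation; "wrist_force": force on the tool from outside, world axes, zero at the start; "ft_torque": the same for the moment, N m; "finger_gap": finger opening in m; "grip_force": force on a finger pad.
Only numpy, scipy, OpenCV 4.12 (cv2) and the standard library are available. Lean on these libraries where they do the work, as an engineer would, in place of code of your own. Each camera call takes 0.05 s, during which the arm holds its last target. There are 200 camera calls.

## Working session

There is one attempt and no reset: what is moved stays moved. The work goes in short steps, Python scripts to look and compute and a tool call to move; the robot and the scene stay as the last step left them, time stands still between calls to the robot, and variables do not carry over. Pictures are saved under pics/ and viewed, at most 10 in all, crops included, and the job is handed in when it is done.

Besides the shell and the picture viewer there is one more tool, called after "Emit:" as name([rows], argument=value, ...), one row to a line, values as JSON. move_arm: Moves the arm, as the interface text tells. Its arguments: {"type":"object","properties":{"targets":{"type":"array","items":{"type":"array"}},"squeeze":{"type":"number"}},"required":["targets"]}

```bash
mkdir -p pics; cat > h.py <<'E'
from workcell import env
import numpy as np, cv2
def save(p,n): cv2.imwrite(f'pics/{n}.png', p['pixels'][:,:,::-1])
def proj(p,X):
    X=np.atleast_2d(X); E=np.array(p['extrinsics']); c=(E[:3,:3]@X.T).T+E[:3,3]
    c=c*[1,-1,-1]; f=210/np.tan(np.radians(p['fovy'])/2)
    K=np.array([[f,0,p['cx']],[0,f,p['cy']],[0,0,1.]])
    return cv2.projectPoints(c,np.zeros(3),np.zeros(3),K,np.array(p['dist_coeffs'],float))[0][:,0]
def unproj(p,uv,z):
    f=210/np.tan(np.radians(p['fovy'])/2)
    K=np.array([[f,0,p['cx']],[0,f,p['cy']],[0,0,1.]])
    q=cv2.undistortPoints(np.array(uv,float).reshape(-1,1,2),K,np.array(p['dist_coeffs'],float))[:,0]
    d=np.c_[q[:,0],-q[:,1],-np.ones(len(q))]; E=np.array(p['extrinsics']); d=d@E[:3,:3]; o=-E[:3,:3].T@E[:3,3]
    return o+d*((z-o[2])/d[:,2])[:,None]
E
python3 - <<'E'
from h import *
st=env.get_state(); print(st)
for n in ['top','scene']:
    p=env.read_camera(n); save(p,n+'0')
    print(n,p['fovy'],p['dist_coeffs'])
    for t in ['house','jig','post','end_stop','glue','barrel','dome','well','house_corner','jig_corner']:
        for r in env.landmark_of(t,p)[:3]: 
            print(t,np.round(r['centre'],3),round(r['confidence'],2),np.round(proj(p,r['centre'])[0]))
E
```

```text
{'clock': 0.0, 'joint_pos': array([1.18239232e+00, 3.14013027e-01, 4.49836217e-02, 1.30360972e+00,
       1.15971482e-06, 1.43121743e+00]), 'qvel': array([ 8.33837304e-04, -4.51063607e-05, -3.97308651e-04, -4.09717216e-04,
        4.89362385e-04,  1.23294131e-03]), 'tau': array([ 5.11730195e-04, -4.80630362e+01,  2.98530149e+01,  1.94005662e-02,
       -5.91587263e-05, -1.52090240e-05]), 'tcp_pos': array([0.14140367, 0.55681267, 0.2304036 ]), 'orientation': array([-2.40986109e-04,  1.24091795e-01,  9.92270315e-01, -8.89328235e-04]), 'wrist_force': array([-0.22796894,  0.19389673, -0.43825079]), 'ft_torque': array([ 0.01338356, -0.01790275,  0.03719238]), 'grip_force': 0.0, 'finger_gap': 0.0852191016750519}
top 56.00123716932562 [-0.07409516  0.          0.          0.          0.        ]
house [ 0.576 -0.125  0.001] 0.61 [339. 214.]
jig [ 0.507 -0.273 -0.001] 0.68 [395. 237.]
jig [0.643 0.121 0.001] 0.65 [246. 195.]
post [ 0.624 -0.033  0.001] 0.63 [303. 199.]
post [ 0.538 -0.43  -0.002] 0.57 [450. 222.]
end_stop [ 0.508 -0.275 -0.001] 0.97 [396. 236.]
end_stop [ 0.637  0.121 -0.004
[... 482 characters left out ...]
7 [394. 236.]
scene 55.25041748899875 [-0.09339171  0.          0.          0.          0.        ]
jig [ 0.509 -0.272  0.001] 0.98 [348. 159.]
jig [0.642 0.124 0.001] 0.9 [236. 236.]
post [ 0.627 -0.031  0.003] 0.63 [273. 197.]
post [ 0.534 -0.43   0.002] 0.45 [355. 132.]
end_stop [ 0.508 -0.274  0.004] 0.89 [349. 158.]
end_stop [0.636 0.118 0.001] 0.8 [240. 235.]
glue [ 0.601  0.212 -0.001] 0.69 [232. 269.]
barrel [ 0.398  0.119 -0.   ] 0.8 [344. 267.]
dome [ 0.716 -0.087 -0.002] 0.53 [251. 179.]
well [ 0.533  0.303 -0.001] 0.75 [240. 315.]
house_corner [ 0.529 -0.071 -0.002] 0.75 [316. 199.]
jig_corner [ 0.509 -0.275  0.002] 0.83 [348. 158.]
jig_corner [0.638 0.123 0.001] 0.67 [238. 236.]
```

```bash
python3 - <<'E'
import cv2
a=cv2.imread('pics/top0.png'); c=a[130:310,160:480]; cv2.imwrite('pics/topc.png',cv2.resize(c,(800,450),interpolation=cv2.INTER_CUBIC))
E
```

```text
(no output)
```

View pics/topc.png

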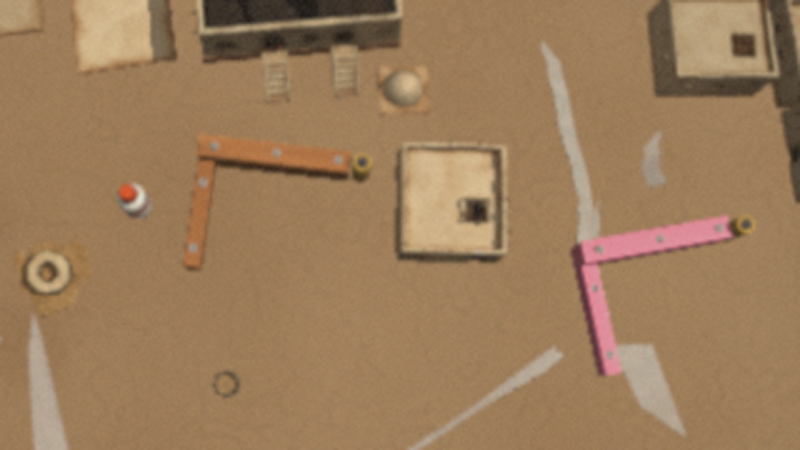

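View pics/scene0.png

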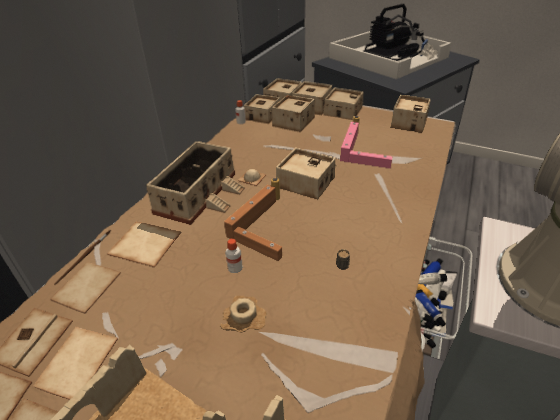

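The work things are the orange jig: corner near full-image pixel (246,195), post (304,198). The pink copy at (395,236) is the look-alike. The single house by the post at (340,211) is the right one; the others at the back and right (top right of the crop) are look-alikes. Its back wall faces the post. I'll move in and take a close look with the wrist camera on the way.

```bash
cat >> h.py <<'E'
import json,sys
from scipy.spatial.transform import Rotation as Ro
# commanded pose kept as x,y,z (mm), yaw of tool x (deg); tool z down, tool y = yaw-90
def load(): return np.array(json.load(open('cmd.json')))
def plan(wps, g=1.0):
    """wps: list of calls; each call a list of (x,y,z,yaw) rows. prints calls"""
    c=load()
    for call in wps:
        a=np.radians(c[3]); tx=np.array([np.cos(a),np.sin(a),0]); ty=np.array([np.sin(a),-np.cos(a),0]); tz=np.array([0,0,-1.])
        out=[]
        for w in call:
            d=np.array(w[:3])-c[:3]; out.append([[round(float(d@t),1 if abs(d).max()<20 else 0) for t in (tx,ty,tz)],[0,0,round(-(w[3]-c[3])/10,2)],g])
        print(json.dumps(out))
        s=np.array(out[-1][0]); c=np.r_[c[:3]+s[0]*tx+s[1]*ty+s[2]*tz, c[3]-10*out[-1][1][2]]
    json.dump(c.tolist(),open('cmd.json','w')); print('cmd end',np.round(c,1))
def lin(a,b,n): a=np.array(a,float);b=np.array(b,float); return [a+(b-a)*(i+1)/n for i in range(n)]
def chunks(r): return [r[i:i+5] for i in range(0,len(r),5)]
E
python3 - <<'E'
from h import *
json.dump([141.4,556.8,230.4,165.75],open('cmd.json','w'))
plan(chunks(lin(load(),[500,-50,330,260],15)))
print(env.read_camera('wrist')['mount'])
E
```

```text
[[[-33.0, -33.0, -7.0], [0, 0, -0.63], 1.0], [[-66.0, -67.0, -13.0], [0, 0, -1.26], 1.0], [[-99.0, -100.0, -20.0], [0, 0, -1.88], 1.0], [[-133.0, -133.0, -27.0], [0, 0, -2.51], 1.0], [[-166.0, -167.0, -33.0], [0, 0, -3.14], 1.0]]
[[[-11.0, -45.0, -7.0], [0, 0, -0.63], 1.0], [[-22.0, -91.0, -13.0], [0, 0, -1.26], 1.0], [[-33.0, -137.0, -20.0], [0, 0, -1.89], 1.0], [[-44.0, -182.0, -27.0], [0, 0, -2.52], 1.0], [[-54.0, -228.0, -33.0], [0, 0, -3.14], 1.0]]
[[[14.0, -45.0, -7.0], [0, 0, -0.63], 1.0], [[29.0, -90.0, -14.0], [0, 0, -1.26], 1.0], [[43.0, -134.0, -20.0], [0, 0, -1.89], 1.0], [[58.0, -179.0, -27.0], [0, 0, -2.52], 1.0], [[72.0, -224.0, -34.0], [0, 0, -3.14], 1.0]]
cmd end [500.2 -50.1 330.4 260. ]
[[ 5.41592268e-04  9.56417264e-01  2.92002950e-01  7.34064679e-02]
 [ 9.99999729e-01 -6.63737692e-04  3.19236727e-04 -6.68049479e-04]
 [ 4.99136881e-04  2.92002698e-01 -9.56417365e-01 -1.42721090e-01]
 [ 0.00000000e+00  0.00000000e+00  0.00000000e+00  1.00000000e+00]]
```

Emit:
move_arm([
  [[-33,-33,-7],[0,0,-0.63],1],
  [[-66,-67,-13],[0,0,-1.26],1],
  [[-99,-100,-20],[0,0,-1.88],1],
  [[-133,-133,-27],[0,0,-2.51],1],
  [[-166,-167,-33],[0,0,-3.14],1],
])

```text
clock: 1.78
tcp_pos: [0.2621, 0.3534, 0.2648]
orientation: [0.0, -0.151, 0.989, 0.0]
wrist_force: [1.0, -0.2, -0.2]
finger_gap: -0.0003
grip_force: 0.0
```

Emit:
move_arm([
  [[-11,-45,-7],[0,0,-0.63],1],
  [[-22,-91,-13],[0,0,-1.26],1],
  [[-33,-137,-20],[0,0,-1.89],1],
  [[-44,-182,-27],[0,0,-2.52],1],
  [[-54,-228,-33],[0,0,-3.14],1],
])

```text
clock: 2.4
tcp_pos: [0.3809, 0.1513, 0.2978]
orientation: [0.001, -0.413, 0.911, -0.0]
wrist_force: [-0.3, 0.3, 0.3]
finger_gap: 0.0002
grip_force: 0.0
```

Emit:
move_arm([
  [[14,-45,-7],[0,0,-0.63],1],
  [[29,-90,-14],[0,0,-1.26],1],
  [[43,-134,-20],[0,0,-1.89],1],
  [[58,-179,-27],[0,0,-2.52],1],
  [[72,-224,-34],[0,0,-3.14],1],
])

```text
clock: 3.02
tcp_pos: [0.501, -0.0511, 0.3317]
orientation: [0.0, -0.644, 0.765, -0.0]
wrist_force: [-0.3, 0.3, 0.3]
finger_gap: 0.0001
grip_force: 0.0
```

```bash
cat >> h.py <<'E'
def wrist():
    s=env.get_state(); p=env.read_camera('wrist'); q=s['orientation']
    T=np.eye(4); T[:3,:3]=Ro.from_quat([q[1],q[2],q[3],q[0]]).as_matrix(); T[:3,3]=s['tcp_pos']
    p['extrinsics']=np.linalg.inv(T@np.array(p['mount'])); return p,s
def yaw(s): 
    q=s['orientation']; m=Ro.from_quat([q[1],q[2],q[3],q[0]]).as_matrix(); return np.degrees(np.arctan2(m[1,0],m[0,0]))
E
python3 - <<'E'
from h import *
p,s=wrist(); print(s['clock'],s['tcp_pos'],yaw(s),s['finger_gap'],s['wrist_force']); save(p,'w1')
for t in ['house','jig','post','end_stop','house_corner','jig_corner']:
    for r in env.landmark_of(t,p)[:2]: print(t,np.round(r['centre'],3),round(r['confidence'],2),np.round(proj(p,r['centre'])[0]))
E
```

```text
3.025 [ 0.50100107 -0.05112903  0.33165434] -99.86983412302581 0.00012849259881635744 [-0.27874802  0.32199127  0.32977777]
house [ 0.578 -0.127  0.003] 0.65 [216. 124.]
jig [ 0.636  0.117 -0.   ] 0.94 [216. 275.]
jig [ 0.509 -0.276  0.004] 0.78 [242.   5.]
post [ 0.62  -0.038  0.003] 0.56 [203. 187.]
end_stop [ 0.509 -0.275  0.   ] 0.95 [242.   6.]
end_stop [0.637 0.115 0.002] 0.78 [215. 275.]
house_corner [ 0.524 -0.066 -0.001] 0.58 [260. 158.]
house_corner [ 0.405  0.116 -0.002] 0.15 [349. 253.]
jig_corner [ 0.636  0.121 -0.001] 0.8 [216. 277.]
jig_corner [ 0.51  -0.273 -0.004] 0.65 [243.   9.]
```

View pics/w1.png

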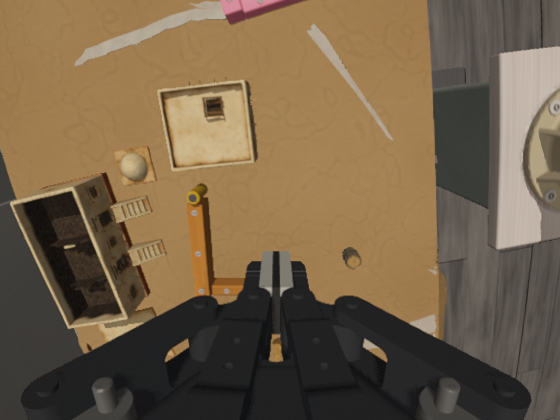

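The close view confirms the house (parapet corners ~(160,90), (246,82), (254,164), (172,170)) with its back wall towards the brass post (197,195), and the orange jig's corner at ~(213,280). Next I'll fit silhouettes for exact poses.

```bash
cat >> h.py <<'E'
from scipy.optimize import minimize
def box(x0,x1,y0,y1,h): return np.array([[x,y,z] for x in(x0,x1) for y in(y0,y1) for z in(0,h)],float)/1000
HOUSE=[box(-52,57,-58,58,60)]
_a=np.linspace(0,2*np.pi,16)
JIG=[box(0,24,-143,24,45),box(-115,0,0,24,30)]
def sil(p,parts,v,S=4):
    c,s=np.cos(v[2]),np.sin(v[2]); R=np.array([[c,-s,0],[s,c,0],[0,0,1]]); m=np.zeros((420,560),np.uint8)
    for b in parts:
        uv=proj(p,b@R.T+[v[0],v[1],0]); h=cv2.convexHull(uv.astype(np.float32))
        cv2.fillPoly(m,[np.round(h*16).astype(np.int32)],1,shift=4)
    return m>0
def fit(views,parts,v0,use=None):
    def cost(v):
        v=np.array(v)/[1000,1000,100]; t=0
        for p,m in views:
            # soft edges through blur: sub-pixel sensitivity
            a=cv2.GaussianBlur(sil(p,parts,v).astype(np.float32),(0,0),1.5); t+=((a-m)**2).sum()
        return t
    x0=np.array(v0)*[1000,1000,100]
    for st in (6,2):
        r=minimize(cost,x0,method='Nelder-Mead',options=dict(initial_simplex=np.vstack([x0]+[x0+st*e for e in np.eye(3)]),xatol=.05,fatol=.05)); x0=r.x
    return x0/[1000,1000,100],r.fun
def mask(t,p,near):
    best=None
    for r in env.regions_of(t,p):
        m=np.array(r['mask']); ys,xs=np.nonzero(m)
        if len(xs)<10: continue
        d=np.hypot(xs.mean()-near[0],ys.mean()-near[1])
        if d<40 and (best is None or r['confidence']>best[0]): best=(r['confidence'],m)
    return None if best is None else cv2.GaussianBlur(best[1].astype(np.float32),(0,0),1.5)
E
python3 - <<'E'
from h import *
vh=[];vj=[]
h0=[.577,-.126,1.45]; j0=[.637,.120,-.168]
for n in ['top','scene','wrist']:
    p=wrist()[0] if n=='wrist' else env.read_camera(n)
    m=mask('house',p,proj(p,[h0[0],h0[1],.03])[0])
    if m is not None: vh.append((p,m)); print(n,'house',fit([(p,m)],HOUSE,h0), m.sum())
    if n!='wrist':
        for t in ['jig']:
            m=mask(t,p,proj(p,[.62,.06,.02])[0])
            if m is not None:
                P=JIG+[np.array([[.01+.01*np.cos(a),-.155+.01*np.sin(a),z] for a in _a for z in (0,.055)])]
                vj.append((p,m)); print(n,'jig',fit([(p,m)],JIG,j0),'withpost',fit([(p,m)],P,j0))
print('house all',fit(vh,HOUSE,h0)); 
if vj: print('jig all',fit(vj,JIG,j0))
E
```

```text
Traceback (most recent call last):
NameError: name '_a' is not defined
```

```bash
python3 - <<'E'
from h import *
from h import _a
vh=[];vj=[];vp=[]
h0=[.577,-.126,1.45]; j0=[.637,.120,-.168]
P=JIG+[np.array([[.01+.01*np.cos(a),-.155+.01*np.sin(a),z] for a in _a for z in (0,.055)])]
for n in ['top','scene','wrist']:
    p=wrist()[0] if n=='wrist' else env.read_camera(n)
    m=mask('house',p,proj(p,[h0[0],h0[1],.03])[0])
    if m is not None: vh.append((p,m)); print(n,'house',fit([(p,m)],HOUSE,h0), m.sum())
    if n!='wrist':
        m=mask('jig',p,proj(p,[.62,.06,.02])[0])
        if m is not None:
            vj.append((p,m)); print(n,'jig',fit([(p,m)],JIG,j0),'withpost',fit([(p,m)],P,j0))
print('house all',fit(vh,HOUSE,h0)); 
if vj: print('jig all',fit(vj,JIG,j0),fit(vj,P,j0))
E
```

```text
top jig (array([ 0.64168185,  0.11495658, -0.21030465]), np.float64(48.69385528564453)) withpost (array([ 0.63880527,  0.1186251 , -0.16952296]), np.float64(33.75880813598633))
scene house (array([ 0.57739464, -0.13159036,  1.53878762]), np.float64(36.931758880615234)) 2201.0
scene jig (array([ 0.63884698,  0.115476  , -0.19314969]), np.float64(143.31643676757812)) withpost (array([ 0.63565043,  0.1194556 , -0.13981102]), np.float64(186.450439453125))
wrist house (array([ 0.5805933 , -0.12896608,  1.49950624]), np.float64(144.72134399414062)) 7521.9995
house all (array([ 0.57978624, -0.1283006 ,  1.50595143]), np.float64(206.9457244873047))
jig all (array([ 0.63976099,  0.11647659, -0.18885987]), np.float64(234.1954803466797)) (array([ 0.63679684,  0.11988721, -0.1405031 ]), np.float64(238.22372436523438))
```

```bash
python3 - <<'E'
from h import *
c=load(); c[2]=330
y=266
plan([lin(c,[568,-215,200,y],5),lin([568,-215,200,y],[568,-215,15,y],5)])
E
```

```text
[[[30.0, -19.0, 26.0], [0, 0, -0.12], 1.0], [[60.0, -38.0, 52.0], [0, 0, -0.24], 1.0], [[90.0, -57.0, 78.0], [0, 0, -0.36], 1.0], [[120.0, -76.0, 104.0], [0, 0, -0.48], 1.0], [[151.0, -95.0, 130.0], [0, 0, -0.61], 1.0]]
[[[-0.0, -1.0, 37.0], [0, 0, 0.01], 1.0], [[-0.0, -1.0, 74.0], [0, 0, 0.01], 1.0], [[-0.0, -1.0, 111.0], [0, 0, 0.01], 1.0], [[-0.0, -1.0, 148.0], [0, 0, 0.01], 1.0], [[-0.0, -1.0, 185.0], [0, 0, 0.01], 1.0]]
cmd end [ 568.4 -215.4   15.4  266. ]
```

Emit:
move_arm([
  [[30,-19,26],[0,0,-0.12],1],
  [[60,-38,52],[0,0,-0.24],1],
  [[90,-57,78],[0,0,-0.36],1],
  [[120,-76,104],[0,0,-0.48],1],
  [[151,-95,130],[0,0,-0.61],1],
])

```text
clock: 4.55
tcp_pos: [0.568, -0.216, 0.2003]
orientation: [0.0, -0.683, 0.731, 0.0]
wrist_force: [0.2, -0.2, -0.2]
finger_gap: 0.0
grip_force: 0.0
```

Emit:
move_arm([
  [[0,-1,37],[0,0,0.01],1],
  [[0,-1,74],[0,0,0.01],1],
  [[0,-1,111],[0,0,0.01],1],
  [[0,-1,148],[0,0,0.01],1],
  [[0,-1,185],[0,0,0.01],1],
])

```text
clock: 5.18
tcp_pos: [0.5686, -0.2151, 0.015]
orientation: [0.0, -0.682, 0.732, -0.0]
wrist_force: [1.0, -0.5, -0.3]
finger_gap: 0.0001
grip_force: 0.0
```

```bash
python3 - <<'E'
from h import *
p,s=wrist(); print(s['clock'],s['tcp_pos'],yaw(s)%360,s['wrist_force']); save(p,'w2')
h0=[.579,-.128,1.50]
m=mask('house',p,proj(p,[h0[0],h0[1],.03])[0])
if m is not None: print(fit([(p,m)],HOUSE,h0),m.sum())
q=env.read_camera('top'); m=mask('house',q,proj(q,[h0[0],h0[1],.03])[0])
if m is not None: print(fit([(q,m)],HOUSE,h0),m.sum())
json.dump([568.4,-215.4,15.4,266.0],open('cmd.json','w'))
# push: to wall then ~24 mm on, direction of jig y
y=266; d=np.array([.12,.99])
a=np.array([568.4,-215.4,15.4,266.]); 
st=[a+np.r_[d*k,0,0] for k in (5,10,14,18,21,24,27,30,33,36)]
plan(chunks(st))
E
```

```text
5.175 [ 0.56859461 -0.21506186  0.01502414] 265.93047218012913 [ 1.00674875 -0.51554653 -0.26690395]
(array([ 0.58087693, -0.12485301,  1.49529707]), np.float64(26.6827449798584)) 2091.0
[[[-5.0, -0.3, 0.0], [0, 0, -0.0], 1.0], [[-10.0, -0.5, 0.0], [0, 0, -0.0], 1.0], [[-13.9, -0.7, 0.0], [0, 0, -0.0], 1.0], [[-17.9, -0.9, 0.0], [0, 0, -0.0], 1.0], [[-21.0, -1.0, 0.0], [0, 0, -0.0], 1.0]]
[[[-2.9, -0.2, 0.0], [0, 0, -0.0], 1.0], [[-5.9, -0.4, 0.0], [0, 0, -0.0], 1.0], [[-8.9, -0.5, 0.0], [0, 0, -0.0], 1.0], [[-11.9, -0.7, 0.0], [0, 0, -0.0], 1.0], [[-14.9, -0.8, 0.0], [0, 0, -0.0], 1.0]]
cmd end [ 572.7 -179.7   15.4  266. ]
```

View pics/w2.png

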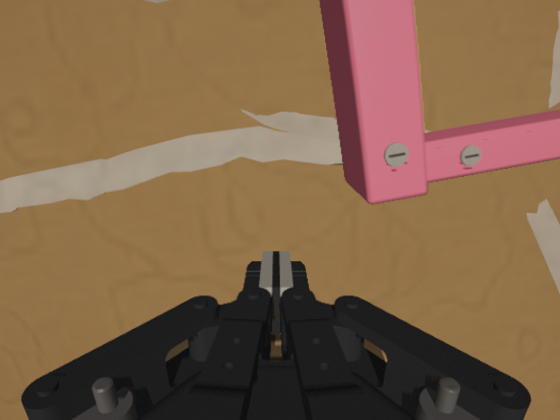

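The tool's camera looks away from the house (pink jig corner at (390,190)), so I'll follow the house with the fixed cameras. Pushing now.

Emit:
move_arm([
  [[-5,-0.3,0],[0,0,0],1],
  [[-10,-0.5,0],[0,0,0],1],
  [[-13.9,-0.7,0],[0,0,0],1],
  [[-17.9,-0.9,0],[0,0,0],1],
  [[-21,-1,0],[0,0,0],1],
])

```text
clock: 6.0
tcp_pos: [0.5711, -0.1937, 0.0164]
orientation: [0.0, -0.682, 0.732, -0.0]
wrist_force: [-0.2, -0.4, 0.2]
finger_gap: -0.0002
grip_force: 0.0
```

Emit:
move_arm([
  [[-2.9,-0.2,0],[0,0,0],1],
  [[-5.9,-0.4,0],[0,0,0],1],
  [[-8.9,-0.5,0],[0,0,0],1],
  [[-11.9,-0.7,0],[0,0,0],1],
  [[-14.9,-0.8,0],[0,0,0],1],
])

```text
clock: 6.62
tcp_pos: [0.573, -0.1791, 0.0163]
orientation: [0.0, -0.682, 0.732, -0.0]
wrist_force: [-0.2, -1.4, 0.1]
finger_gap: -0.0001
grip_force: 0.0
```

```bash
cat >> h.py <<'E'
def house(h0):
    vs=[]
    for n in ['top','scene']:
        q=env.read_camera(n); m=mask('house',q,proj(q,[h0[0],h0[1],.03])[0])
        if m is not None:
            vs.append((q,m)); f=fit([(q,m)],HOUSE,h0); print(n,np.round(f[0],4),round(float(f[1])))
    s=env.get_state(); print(round(s['clock'],2),'tcp',np.round(s['tcp_pos'],4),'F',np.round(s['wrist_force'],2),'T',np.round(s['ft_torque'],2),'yaw',round(yaw(s)%360,1))
    return vs
E
python3 - <<'E'
from h import *
house([.581,-.118,1.495])
E
```

```text
top [ 0.5812 -0.1126  1.5024] 34
scene [ 0.5785 -0.1138  1.57  ] 85
6.83 tcp [ 0.5728 -0.1788  0.0162] F [-0.96 -0.21 -0.5 ] T [-0.02  0.05 -0.01] yaw 266.0
```

Emit:
move_arm([
  [[-3,-0.2,0],[0,0,0],1],
  [[-6,-0.4,0],[0,0,0],1],
  [[-9,-0.5,0],[0,0,0],1],
  [[-11,-0.7,0],[0,0,0],1],
  [[-13,-0.8,0],[0,0,0],1],
])

```text
clock: 7.45
tcp_pos: [0.5746, -0.1661, 0.0162]
orientation: [0.0, -0.682, 0.732, 0.0]
wrist_force: [-1.1, -1.6, -0.5]
finger_gap: -0.0
grip_force: 0.0
```

```bash
python3 - <<'E'
from h import *
house([.581,-.1,1.495])
c=load(); a=np.radians(c[3]); tx=np.array([np.cos(a),np.sin(a)]); ty=np.array([np.sin(a),-np.cos(a)])
c[:2]+=-13*tx-.8*ty; json.dump(c.tolist(),open('cmd.json','w')); print(c)
E
```

```text
top [ 0.5845 -0.0996  1.5061] 47
scene [ 0.5795 -0.1059  1.5437] 126
7.65 tcp [ 0.5747 -0.166   0.0163] F [-0.08 -0.18 -0.04] T [-0.02 -0.04 -0.02] yaw 266.0
[ 574.4047581  -166.80048477   15.4         266.        ]
```

```bash
cat >> h.py <<'E'
PC=np.array([623.,-35.6])
def arc(psi,D=131,L=63,z=15.4):
    a=np.radians(psi); n=np.array([np.cos(a),np.sin(a)]); t=np.array([-n[1],n[0]])
    q=PC-D*n+L*t; return np.array([q[0],q[1],z,psi+180])
E
python3 - <<'E'
from h import *
c=load(); 
r=[arc(86,140,39),arc(86,142,50),arc(86,142,63),arc(86,138,63),arc(86,134,63)]
r+=[arc(86-1.7*(i+1),132,63) for i in range(15)]
plan(chunks(r))
E
```

```text
[[[5.7, -0.3, 0.0], [0, 0, -0.0], 1.0], [[7.7, 10.7, 0.0], [0, 0, -0.0], 1.0], [[8.0, 24.0, 0.0], [0, 0, -0.0], 1.0], [[4.0, 24.0, 0.0], [0, 0, -0.0], 1.0], [[-0.0, 24.0, 0.0], [0, 0, -0.0], 1.0]]
[[[-4.2, 3.6, 0.0], [0, 0, 0.17], 1.0], [[-6.2, 7.4, 0.0], [0, 0, 0.34], 1.0], [[-8.4, 11.2, 0.0], [0, 0, 0.51], 1.0], [[-10.7, 14.9, 0.0], [0, 0, 0.68], 1.0], [[-13.0, 18.5, 0.0], [0, 0, 0.85], 1.0]]
[[[-2.0, 3.9, 0.0], [0, 0, 0.17], 1.0], [[-4.0, 7.7, 0.0], [0, 0, 0.34], 1.0], [[-6.2, 11.5, 0.0], [0, 0, 0.51], 1.0], [[-8.4, 15.2, 0.0], [0, 0, 0.68], 1.0], [[-10.8, 18.8, 0.0], [0, 0, 0.85], 1.0]]
[[[-1.9, 3.9, 0.0], [0, 0, 0.17], 1.0], [[-4.0, 7.7, 0.0], [0, 0, 0.34], 1.0], [[-6.1, 11.5, 0.0], [0, 0, 0.51], 1.0], [[-8.4, 15.2, 0.0], [0, 0, 0.68], 1.0], [[-10.8, 18.8, 0.0], [0, 0, 0.85], 1.0]]
cmd end [ 503.2 -119.4   15.4  240.5]
```

Emit:
move_arm([
  [[5.7,-0.3,0],[0,0,0],1],
  [[7.7,10.7,0],[0,0,0],1],
  [[8,24,0],[0,0,0],1],
  [[4,24,0],[0,0,0],1],
  [[0,24,0],[0,0,0],1],
])

```text
clock: 8.28
tcp_pos: [0.5507, -0.1644, 0.0165]
orientation: [0.0, -0.682, 0.732, -0.0]
wrist_force: [0.0, -0.3, -0.3]
finger_gap: -0.0001
grip_force: 0.0
```

Emit:
move_arm([
  [[-4.2,3.6,0],[0,0,0.17],1],
  [[-6.2,7.4,0],[0,0,0.34],1],
  [[-8.4,11.2,0],[0,0,0.51],1],
  [[-10.7,14.9,0],[0,0,0.68],1],
  [[-13,18.5,0],[0,0,0.85],1],
])

```text
clock: 8.9
tcp_pos: [0.5328, -0.1502, 0.0163]
orientation: [0.0, -0.625, 0.781, 0.0]
wrist_force: [-0.4, -0.8, -0.4]
finger_gap: -0.0
grip_force: 0.0
```

```bash
python3 - <<'E'
from h import *
house([.58,-.1,1.4])
E
```

```text
top [ 0.5816 -0.091   1.3197] 89
scene [ 0.5781 -0.0961  1.4548] 197
9.1 tcp [ 0.533  -0.1502  0.0163] F [ 0.36 -0.09 -0.3 ] T [-0.03  0.03 -0.04] yaw 257.5
```

Emit:
move_arm([
  [[-2,3.9,0],[0,0,0.17],1],
  [[-4,7.7,0],[0,0,0.34],1],
  [[-6.2,11.5,0],[0,0,0.51],1],
  [[-8.4,15.2,0],[0,0,0.68],1],
  [[-10.8,18.8,0],[0,0,0.85],1],
])

```text
clock: 9.72
tcp_pos: [0.5169, -0.1355, 0.0163]
orientation: [0.0, -0.565, 0.825, 0.0]
wrist_force: [-0.3, 0.2, 0.0]
finger_gap: -0.0003
grip_force: 0.0
```

Emit:
move_arm([
  [[-1.9,3.9,0],[0,0,0.17],1],
  [[-4,7.7,0],[0,0,0.34],1],
  [[-6.1,11.5,0],[0,0,0.51],1],
  [[-8.4,15.2,0],[0,0,0.68],1],
  [[-10.8,18.8,0],[0,0,0.85],1],
])

```text
clock: 10.35
tcp_pos: [0.5033, -0.1186, 0.0163]
orientation: [0.0, -0.502, 0.865, 0.0]
wrist_force: [0.8, -0.4, -0.5]
finger_gap: 0.0
grip_force: 0.0
```

```bash
python3 - <<'E'
from h import *
house([.57,-.08,1.2])
p=env.read_camera('scene'); c=p['pixels'][120:290,180:380]; cv2.imwrite('pics/s3.png',cv2.resize(c[:,:,::-1],(700,595),interpolation=cv2.INTER_CUBIC))
E
```

```text
top [ 0.58   -0.0806  1.1214] 259
scene [ 0.5793 -0.0894  1.0983] 153
10.55 tcp [ 0.5035 -0.1187  0.0163] F [ 0.96 -0.28 -1.07] T [-0.   -0.02  0.01] yaw 240.5
```

View pics/s3.png

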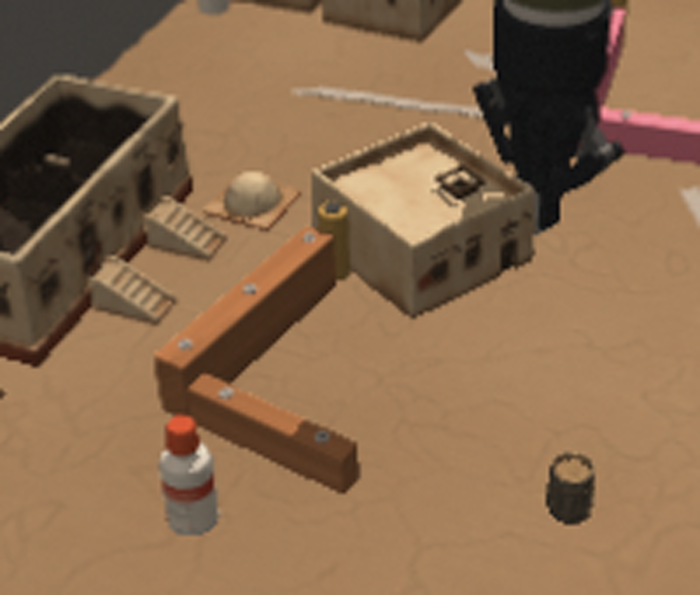

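House at ~63°, back wall pressed on the post, corner coming round as wanted. But the fingers have crept outward to about 50 mm from the wall's middle; I'll back off and re-enter nearer the middle.

```bash
python3 - <<'E'
from h import *
r=[arc(61,140,63),arc(62,144,50),arc(62,144,38),arc(62,140,38),arc(62,135,38)]
r+=[arc(62-1.7*(i+1),131,40) for i in range(15)]
plan(chunks(r))
E
```

```text
[[[8.6, -1.2, 0.0], [0, 0, -0.05], 1.0], [[13.3, -16.8, 0.0], [0, 0, -0.15], 1.0], [[13.0, -29.0, 0.0], [0, 0, -0.15], 1.0], [[9.0, -29.0, 0.0], [0, 0, -0.15], 1.0], [[4.0, -29.0, 0.0], [0, 0, -0.15], 1.0]]
[[[-5.3, 6.4, 0.0], [0, 0, 0.17], 1.0], [[-6.6, 10.2, 0.0], [0, 0, 0.34], 1.0], [[-8.1, 14.0, 0.0], [0, 0, 0.51], 1.0], [[-9.7, 17.7, 0.0], [0, 0, 0.68], 1.0], [[-11.0, 21.0, 0.0], [0, 0, 0.85], 1.0]]
[[[-1.5, 4.3, 0.0], [0, 0, 0.17], 1.0], [[-2.9, 8.2, 0.0], [0, 0, 0.34], 1.0], [[-4.4, 11.9, 0.0], [0, 0, 0.51], 1.0], [[-6.0, 15.7, 0.0], [0, 0, 0.68], 1.0], [[-7.7, 19.4, 0.0], [0, 0, 0.85], 1.0]]
[[[-1.2, 3.8, 0.0], [0, 0, 0.17], 1.0], [[-2.6, 7.7, 0.0], [0, 0, 0.34], 1.0], [[-4.0, 11.5, 0.0], [0, 0, 0.51], 1.0], [[-5.6, 15.2, 0.0], [0, 0, 0.68], 1.0], [[-7.3, 18.9, 0.0], [0, 0, 0.85], 1.0]]
cmd end [493.9 -81.4  15.4 216.5]
```

Emit:
move_arm([
  [[8.6,-1.2,0],[0,0,-0.05],1],
  [[13.3,-16.8,0],[0,0,-0.15],1],
  [[13,-29,0],[0,0,-0.15],1],
  [[9,-29,0],[0,0,-0.15],1],
  [[4,-29,0],[0,0,-0.15],1],
])

```text
clock: 11.22
tcp_pos: [0.5267, -0.1364, 0.016]
orientation: [-0.0, -0.515, 0.857, 0.0]
wrist_force: [0.2, 0.3, -0.2]
finger_gap: 0.0001
grip_force: 0.0
```

Emit:
move_arm([
  [[-5.3,6.4,0],[0,0,0.17],1],
  [[-6.6,10.2,0],[0,0,0.34],1],
  [[-8.1,14,0],[0,0,0.51],1],
  [[-9.7,17.7,0],[0,0,0.68],1],
  [[-11,21,0],[0,0,0.85],1],
])

```text
clock: 11.85
tcp_pos: [0.5134, -0.1169, 0.0164]
orientation: [0.0, -0.449, 0.894, -0.0]
wrist_force: [0.7, -0.9, -0.2]
finger_gap: -0.0001
grip_force: 0.0
```

```bash
cat >> h.py <<'E'
def rel(h0):
    vs=house(h0); h,f=fit(vs,HOUSE,h0); s=env.get_state(); n=np.array([np.cos(h[2]),np.sin(h[2])]); t=np.array([-n[1],n[0]])
    d=PC/1000-h[:2]; e=s['tcp_pos'][:2]-h[:2]
    print('both',np.round(h,4),'deg',round(np.degrees(h[2]),1),'post in house',np.round([d@n,d@t],4),'tcp in house',np.round([e@n,e@t],4))
E
python3 - <<'E'
from h import *
rel([.575,-.08,1.0])
E
```

```text
top [ 0.5745 -0.0742  1.0101] 239
scene [ 0.5704 -0.079   0.8813] 116
12.05 tcp [ 0.5135 -0.117   0.0164] F [ 0.56 -0.34  0.97] T [-0.02  0.05  0.03] yaw 233.5
both [ 0.5728 -0.0773  0.965 ] deg 55.3 post in house [ 0.0628 -0.0175] tcp in house [-0.0664  0.0262]
```

Emit:
move_arm([
  [[-1.5,4.3,0],[0,0,0.17],1],
  [[-2.9,8.2,0],[0,0,0.34],1],
  [[-4.4,11.9,0],[0,0,0.51],1],
  [[-6,15.7,0],[0,0,0.68],1],
  [[-7.7,19.4,0],[0,0,0.85],1],
])

```text
clock: 12.68
tcp_pos: [0.5022, -0.0991, 0.0163]
orientation: [0.0, -0.381, 0.924, 0.0]
wrist_force: [-0.3, -1.0, 0.3]
finger_gap: -0.0003
grip_force: 0.0
```

Emit:
move_arm([
  [[-1.2,3.8,0],[0,0,0.17],1],
  [[-2.6,7.7,0],[0,0,0.34],1],
  [[-4,11.5,0],[0,0,0.51],1],
  [[-5.6,15.2,0],[0,0,0.68],1],
  [[-7.3,18.9,0],[0,0,0.85],1],
])

```text
clock: 13.3
tcp_pos: [0.4941, -0.0805, 0.0163]
orientation: [0.0, -0.312, 0.95, 0.0]
wrist_force: [0.6, -1.7, 0.0]
finger_gap: 0.0
grip_force: 0.0
```

```bash
python3 - <<'E'
from h import *
rel([.56,-.07,.7])
E
```

```text
top [ 0.5627 -0.0577  0.6503] 680
scene [ 0.5615 -0.0629  0.624 ] 48
13.5 tcp [ 0.4941 -0.0805  0.0162] F [-0.31  0.33 -0.78] T [-0.01  0.07 -0.02] yaw 216.5
both [ 0.5597 -0.0592  0.6254] deg 35.8 post in house [ 0.0651 -0.0179] tcp in house [-0.0657  0.0211]
```

```bash
python3 - <<'E'
from h import *
r=[arc(36.5-1.7*(i+1),131,40) for i in range(15)]
plan(chunks(r))
E
```

```text
[[[-1.3, 3.9, 0.0], [0, 0, 0.17], 1.0], [[-2.6, 7.7, 0.0], [0, 0, 0.34], 1.0], [[-4.1, 11.5, 0.0], [0, 0, 0.51], 1.0], [[-5.7, 15.2, 0.0], [0, 0, 0.68], 1.0], [[-7.4, 18.9, 0.0], [0, 0, 0.85], 1.0]]
[[[-1.2, 3.9, 0.0], [0, 0, 0.17], 1.0], [[-2.6, 7.7, 0.0], [0, 0, 0.34], 1.0], [[-4.0, 11.5, 0.0], [0, 0, 0.51], 1.0], [[-5.6, 15.2, 0.0], [0, 0, 0.68], 1.0], [[-7.0, 19.0, 0.0], [0, 0, 0.85], 1.0]]
[[[-1.6, 3.9, 0.0], [0, 0, 0.17], 1.0], [[-2.9, 7.7, 0.0], [0, 0, 0.34], 1.0], [[-4.4, 11.5, 0.0], [0, 0, 0.51], 1.0], [[-6.0, 15.2, 0.0], [0, 0, 0.68], 1.0], [[-8.0, 19.0, 0.0], [0, 0, 0.85], 1.0]]
cmd end [487.1 -21.1  15.4 191. ]
```

Emit:
move_arm([
  [[-1.3,3.9,0],[0,0,0.17],1],
  [[-2.6,7.7,0],[0,0,0.34],1],
  [[-4.1,11.5,0],[0,0,0.51],1],
  [[-5.7,15.2,0],[0,0,0.68],1],
  [[-7.4,18.9,0],[0,0,0.85],1],
])

```text
clock: 14.12
tcp_pos: [0.4888, -0.0609, 0.0163]
orientation: [-0.0, -0.241, 0.971, 0.0]
wrist_force: [0.1, -0.4, -0.1]
finger_gap: 0.0003
grip_force: 0.0
```

Emit:
move_arm([
  [[-1.2,3.9,0],[0,0,0.17],1],
  [[-2.6,7.7,0],[0,0,0.34],1],
  [[-4,11.5,0],[0,0,0.51],1],
  [[-5.6,15.2,0],[0,0,0.68],1],
  [[-7,19,0],[0,0,0.85],1],
])

```text
clock: 14.75
tcp_pos: [0.4861, -0.0409, 0.0163]
orientation: [-0.0, -0.168, 0.986, 0.0]
wrist_force: [-0.8, -0.5, 0.9]
finger_gap: -0.0001
grip_force: 0.0
```

Emit:
move_arm([
  [[-1.6,3.9,0],[0,0,0.17],1],
  [[-2.9,7.7,0],[0,0,0.34],1],
  [[-4.4,11.5,0],[0,0,0.51],1],
  [[-6,15.2,0],[0,0,0.68],1],
  [[-8,19,0],[0,0,0.85],1],
])

```text
clock: 15.38
tcp_pos: [0.4869, -0.0202, 0.0162]
orientation: [-0.0, -0.094, 0.996, 0.0]
wrist_force: [-1.4, -0.5, 1.3]
finger_gap: 0.0001
grip_force: 0.0
```

```bash
python3 - <<'E'
from h import *
rel([.555,-.03,.2])
E
```

```text
scene [ 0.5603 -0.0389  0.2833] 148
15.57 tcp [ 0.487  -0.0202  0.0161] F [-1.07  0.04  0.49] T [ 0.02  0.33 -0.07] yaw 191.0
both [ 0.5603 -0.0389  0.2833] deg 16.2 post in house [ 0.0612 -0.0144] tcp in house [-0.0651  0.0385]
```

```bash
python3 - <<'E'
from h import *
r=[arc(11-1.7*(i+1),130,42) for i in range(10)]
plan(chunks(r))
E
```

```text
[[[-2.0, 5.7, 0.0], [0, 0, 0.17], 1.0], [[-3.4, 9.5, 0.0], [0, 0, 0.34], 1.0], [[-4.9, 13.2, 0.0], [0, 0, 0.51], 1.0], [[-6.6, 17.0, 0.0], [0, 0, 0.68], 1.0], [[-8.0, 21.0, 0.0], [0, 0, 0.85], 1.0]]
[[[-1.7, 3.5, 0.0], [0, 0, 0.17], 1.0], [[-3.1, 7.3, 0.0], [0, 0, 0.34], 1.0], [[-4.6, 11.1, 0.0], [0, 0, 0.51], 1.0], [[-6.3, 14.8, 0.0], [0, 0, 0.68], 1.0], [[-8.0, 18.4, 0.0], [0, 0, 0.85], 1.0]]
cmd end [498.1  19.7  15.4 174. ]
```

Emit:
move_arm([
  [[-2,5.7,0],[0,0,0.17],1],
  [[-3.4,9.5,0],[0,0,0.34],1],
  [[-4.9,13.2,0],[0,0,0.51],1],
  [[-6.6,17,0],[0,0,0.68],1],
  [[-8,21,0],[0,0,0.85],1],
])

```text
clock: 16.2
tcp_pos: [0.4912, 0.0016, 0.0162]
orientation: [-0.0, -0.021, 1.0, 0.0]
wrist_force: [-1.6, -0.4, 0.2]
finger_gap: 0.0002
grip_force: 0.0
```

Emit:
move_arm([
  [[-1.7,3.5,0],[0,0,0.17],1],
  [[-3.1,7.3,0],[0,0,0.34],1],
  [[-4.6,11.1,0],[0,0,0.51],1],
  [[-6.3,14.8,0],[0,0,0.68],1],
  [[-8,18.4,0],[0,0,0.85],1],
])

```text
clock: 16.82
tcp_pos: [0.4974, 0.0204, 0.016]
orientation: [-0.001, 0.054, 0.999, -0.0]
wrist_force: [-5.1, -0.3, 1.4]
finger_gap: 0.0
grip_force: 0.0
```

```bash
python3 - <<'E'
from h import *
rel([.56,-.02,-.05])
p=env.read_camera('scene'); c=p['pixels'][120:290,180:380]; cv2.imwrite('pics/s4.png',cv2.resize(c[:,:,::-1],(700,595),interpolation=cv2.INTER_CUBIC))
E
```

```text
scene [ 0.5631 -0.0204 -0.0109] 772
17.02 tcp [0.4975 0.0209 0.0159] F [-4.39  2.98  0.55] T [0.33 0.84 0.02] yaw 174.0
both [ 0.5631 -0.0204 -0.0109] deg -0.6 post in house [ 0.06   -0.0145] tcp in house [-0.0661  0.0406]
```

View pics/s4.png

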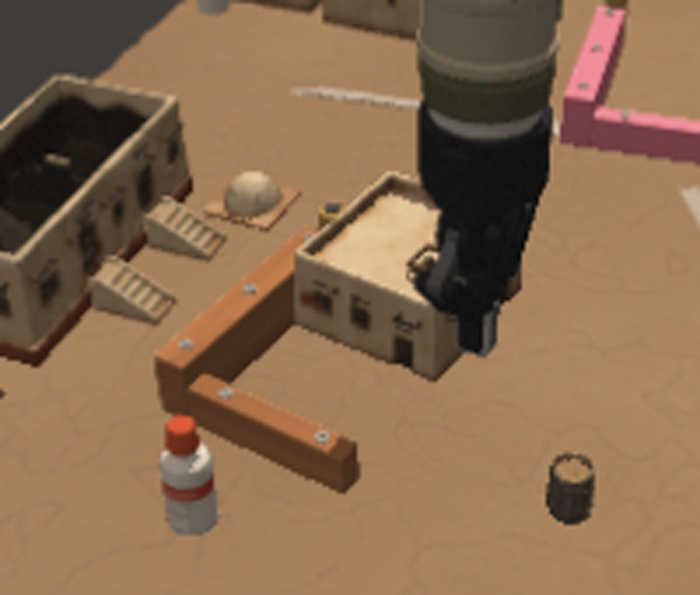

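House is turned with the back wall along the fence (left edge meets the fence at ~(300,320)); force rose to 5 N, so it's seated. Retreating up and round to the -y wall.

```bash
python3 - <<'E'
from h import *
c=load(); a=c+[-30,3,0,0]; b=np.array([470,0,165,190]); d=np.array([540,-130,165,260.5])
r=lin(c,a,2)+lin(a,b,3)+lin(b,d,10)
plan(chunks(r))
E
```

```text
[[[15.1, -0.1, 0.0], [0, 0, -0.0], 1.0], [[30.0, -0.0, 0.0], [0, 0, -0.0], 1.0], [[29.0, -8.0, -50.0], [0, 0, -0.53], 1.0], [[27.0, -15.0, -100.0], [0, 0, -1.07], 1.0], [[26.0, -23.0, -150.0], [0, 0, -1.6], 1.0]]
[[[-4.9, -13.6, 0.4], [0, 0, -0.71], 1.0], [[-10.0, -28.0, 0.0], [0, 0, -1.41], 1.0], [[-14.0, -42.0, 0.0], [0, 0, -2.12], 1.0], [[-19.0, -56.0, 0.0], [0, 0, -2.82], 1.0], [[-23.0, -70.0, 0.0], [0, 0, -3.52], 1.0]]
[[[3.8, -14.1, 0.4], [0, 0, -0.71], 1.0], [[8.0, -28.0, 0.0], [0, 0, -1.42], 1.0], [[12.0, -42.0, 0.0], [0, 0, -2.12], 1.0], [[17.0, -57.0, 0.0], [0, 0, -2.82], 1.0], [[21.0, -71.0, 0.0], [0, 0, -3.53], 1.0]]
cmd end [ 540.2 -130.3  165.4  260.5]
```

Emit:
move_arm([
  [[15,0,0],[0,0,0],1],
  [[30,0,0],[0,0,0],1],
  [[29,-8,-50],[0,0,-0.53],1],
  [[27,-15,-100],[0,0,-1.07],1],
  [[26,-23,-150],[0,0,-1.6],1],
])

```text
clock: 17.7
tcp_pos: [0.4696, -0.0, 0.1681]
orientation: [0.001, -0.088, 0.996, -0.0]
wrist_force: [1.7, -0.4, -0.3]
finger_gap: -0.0001
grip_force: 0.0
```

Emit:
move_arm([
  [[-5,-14,0],[0,0,-0.71],1],
  [[-10,-28,0],[0,0,-1.41],1],
  [[-14,-42,0],[0,0,-2.12],1],
  [[-19,-56,0],[0,0,-2.82],1],
  [[-23,-70,0],[0,0,-3.52],1],
])

```text
clock: 18.32
tcp_pos: [0.5048, -0.0653, 0.1665]
orientation: [0.0, -0.386, 0.923, -0.0]
wrist_force: [-0.4, 0.3, 0.4]
finger_gap: 0.0001
grip_force: 0.0
```

Emit:
move_arm([
  [[4,-14,0],[0,0,-0.71],1],
  [[8,-28,0],[0,0,-1.42],1],
  [[12,-42,0],[0,0,-2.12],1],
  [[17,-57,0],[0,0,-2.82],1],
  [[21,-71,0],[0,0,-3.53],1],
])

```text
clock: 18.95
tcp_pos: [0.5403, -0.1302, 0.1665]
orientation: [0.0, -0.647, 0.762, -0.0]
wrist_force: [-0.8, 1.1, -0.5]
finger_gap: -0.0002
grip_force: 0.0
```

```bash
python3 - <<'E'
from h import *
rel([.56,-.02,-.15])
p=env.read_camera('top'); save(p,'t5'); c=p['pixels'][150:270,220:380]; cv2.imwrite('pics/t5c.png',cv2.resize(c[:,:,::-1],(800,600),interpolation=cv2.INTER_CUBIC))
E
```

```text
top [ 0.5587 -0.0195 -0.1275] 36
scene [ 0.556  -0.0189 -0.1177] 8
19.15 tcp [ 0.5399 -0.1296  0.1663] F [ 0.22  0.72 -0.06] T [-0.01  0.05 -0.02] yaw 260.3
both [ 0.5585 -0.02   -0.1609] deg -9.2 post in house [ 0.0661 -0.0051] tcp in house [-0.0008 -0.1112]
```

View pics/t5c.png

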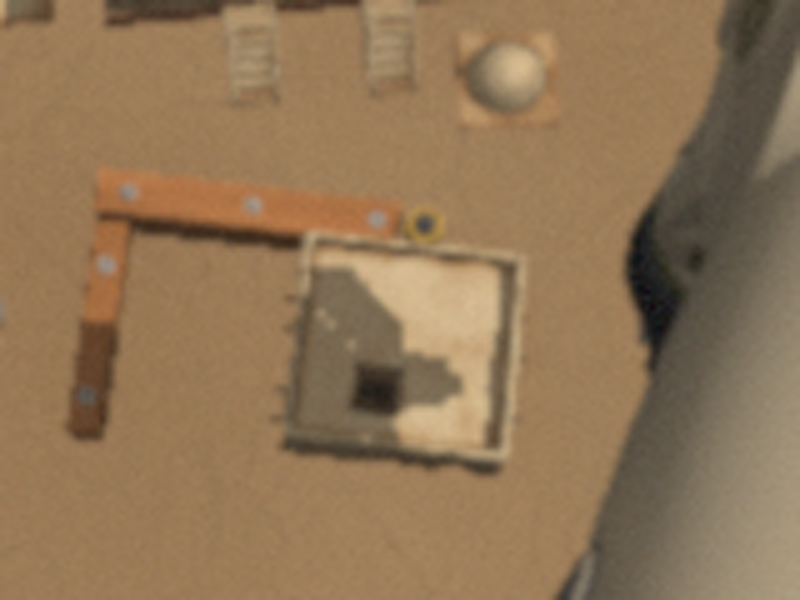

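The top view shows the house flush along the fence, clear of the end stop (back edge (310,237)–(522,257) in the crop). I'll descend and slide it home.

```bash
python3 - <<'E'
from h import *
p=env.read_camera('top')
f=lambda pts,z: unproj(p,[[220+x/5,150+y/5] for x,y in pts],z)
for pts,z in [([(100,170),(400,203)],.045),([(312,234),(524,257)],.060)]:
    q=f(pts,z); d=q[0]-q[1]; print(q.round(4)[:,:2].tolist(), np.degrees(np.arctan2(d[1],d[0]))-90)
c=load(); b=c.copy(); b[2]=15.4; b[3]=261
r=lin(c,b,5)
d=np.array([.165,.986,0,0])
for k in (10,20,28,33,36,41,46,51,56,61,66,71,76,81,86,91,96,101,106,111): r.append(b+d*k)
plan(chunks(r))
E
```

```text
[[0.6619, 0.1325], [0.636, -0.0231]] -9.435058389615051
[[0.6182, 0.0238], [0.6006, -0.0837]] -9.2928391700911
[[[0.0, 0.0, 30.0], [0, 0, -0.01], 1.0], [[0.0, 0.0, 60.0], [0, 0, -0.02], 1.0], [[0.0, 0.0, 90.0], [0, 0, -0.03], 1.0], [[0.0, 0.0, 120.0], [0, 0, -0.04], 1.0], [[0.0, 0.0, 150.0], [0, 0, -0.05], 1.0]]
[[[-10.0, -0.1, 0.0], [0, 0, -0.0], 1.0], [[-20.0, -0.2, 0.0], [0, 0, -0.0], 1.0], [[-28.0, -0.0, 0.0], [0, 0, -0.0], 1.0], [[-33.0, -0.0, 0.0], [0, 0, -0.0], 1.0], [[-36.0, -0.0, 0.0], [0, 0, -0.0], 1.0]]
[[[-5.0, -0.4, 0.0], [0, 0, -0.0], 1.0], [[-10.0, -0.4, 0.0], [0, 0, -0.0], 1.0], [[-15.0, -0.4, 0.0], [0, 0, -0.0], 1.0], [[-20.0, -0.5, 0.0], [0, 0, -0.0], 1.0], [[-25.0, -1.0, 0.0], [0, 0, -0.0], 1.0]]
[[[-5.0, 0.4, 0.0], [0, 0, -0.0], 1.0], [[-10.0, 0.4, 0.0], [0, 0, -0.0], 1.0], [[-15.0, 0.3, 0.0], [0, 0, -0.0], 1.0], [[-20.0, 0.3, 0.0], [0, 0, -0.0], 1.0], [[-25.0, 0.0, 0.0], [0, 0, -0.0], 1.0]]
[[[-5.0, 0.2, 0.0], [0, 0, -0.0], 1.0], [[-10.0, 0.2, 0.0], [0, 0, -0.0], 1.0], [[-15.0, 0.1, 0.0], [0, 0, -0.0], 1.0], [[-20.0, 0.1, 0.0], [0, 0, -0.0], 1.0], [[-25.0, 0.0, 0.0], [0, 0, -0.0], 1.0]]
cmd end [558.6 -20.8  15.4 261. ]
```

Emit:
move_arm([
  [[0,0,30],[0,0,0],1],
  [[0,0,60],[0,0,0],1],
  [[0,0,90],[0,0,0],1],
  [[0,0,120],[0,0,0],1],
  [[0,0,150],[0,0,-0.05],1],
])

```text
clock: 19.88
tcp_pos: [0.5402, -0.1291, 0.0156]
orientation: [0.0, -0.649, 0.761, -0.0]
wrist_force: [1.0, -0.1, 0.2]
finger_gap: 0.0001
grip_force: 0.0
```

Emit:
move_arm([
  [[-10,0,0],[0,0,0],1],
  [[-20,0,0],[0,0,0],1],
  [[-28,0,0],[0,0,0],1],
  [[-33,0,0],[0,0,0],1],
  [[-36,0,0],[0,0,0],1],
])

```text
clock: 20.5
tcp_pos: [0.5466, -0.0939, 0.0169]
orientation: [0.0, -0.649, 0.761, -0.0]
wrist_force: [0.4, -0.2, -0.1]
finger_gap: 0.0003
grip_force: 0.0
```

Emit:
move_arm([
  [[-5,0,0],[0,0,0],1],
  [[-10,0,0],[0,0,0],1],
  [[-15,0,0],[0,0,0],1],
  [[-20,0,0],[0,0,0],1],
  [[-25,0,0],[0,0,0],1],
])

```text
clock: 21.12
tcp_pos: [0.5501, -0.0693, 0.0163]
orientation: [-0.0, -0.649, 0.761, 0.0]
wrist_force: [0.0, -2.7, 1.0]
finger_gap: 0.0001
grip_force: 0.0
```

```bash
python3 - <<'E'
from h import *
rel([.56,.0,-.16])
E
```

```text
top [ 0.5642  0.0067 -0.189 ] 480
scene [ 0.56  0.   -0.16] 31
21.32 tcp [ 0.5499 -0.069   0.0161] F [0.4  0.54 0.52] T [-0.03  0.02  0.03] yaw 261.0
both [ 0.5593  0.003  -0.1385] deg -7.9 post in house [ 0.0685 -0.0294] tcp in house [ 0.0007 -0.0726]
```

Emit:
move_arm([
  [[-5,0,0],[0,0,0],1],
  [[-10,0,0],[0,0,0],1],
  [[-15,0,0],[0,0,0],1],
  [[-20,0,0],[0,0,0],1],
  [[-25,0,0],[0,0,0],1],
])

```text
clock: 21.95
tcp_pos: [0.5541, -0.0445, 0.0163]
orientation: [0.0, -0.649, 0.761, 0.0]
wrist_force: [0.8, -1.0, -0.8]
finger_gap: 0.0
grip_force: 0.0
```

Emit:
move_arm([
  [[-5,0,0],[0,0,0],1],
  [[-10,0,0],[0,0,0],1],
  [[-15,0,0],[0,0,0],1],
  [[-20,0,0],[0,0,0],1],
  [[-25,0,0],[0,0,0],1],
])

```text
clock: 22.58
tcp_pos: [0.558, -0.0198, 0.0163]
orientation: [0.0, -0.649, 0.761, 0.0]
wrist_force: [-0.7, -0.9, -0.2]
finger_gap: 0.0005
grip_force: 0.0
```

```bash
python3 - <<'E'
from h import *
rel([.57,.052,-.16])
E
```

```text
top [ 0.5722  0.0632 -0.0834] 949
scene [ 0.5672  0.0506 -0.1178] 38
22.77 tcp [ 0.5581 -0.0199  0.0164] F [-0.05  0.74  0.16] T [ 0.01 -0.   -0.01] yaw 261.0
both [ 0.569   0.0515 -0.1221] deg -7.0 post in house [ 0.0642 -0.0798] tcp in house [-0.0021 -0.0721]
```

Emit:
move_arm([
  [[-3,0,0],[0,0,0],1],
  [[-6,0,0],[0,0,0],1],
  [[-9,0,0],[0,0,0],1],
  [[-12,0,0],[0,0,0],1],
  [[-14,0,0],[0,0,0],1],
])

```text
clock: 23.4
tcp_pos: [0.5603, -0.0062, 0.0163]
orientation: [0.0, -0.649, 0.761, -0.0]
wrist_force: [-0.7, -2.4, 0.2]
finger_gap: -0.0003
grip_force: 0.0
```

Emit:
move_arm([
  [[-1,0,0],[0,0,0],1],
  [[-2,0,0],[0,0,0],1],
  [[-3,0,0],[0,0,0],1],
])

```text
clock: 23.78
tcp_pos: [0.5607, -0.0034, 0.0163]
orientation: [0.0, -0.649, 0.761, -0.0]
wrist_force: [-0.2, -1.9, 1.9]
finger_gap: 0.0001
grip_force: 0.0
```

Emit:
move_arm([
  [[-1,0,0],[0,0,0],1],
  [[-2,0,0],[0,0,0],1],
])

```text
clock: 24.02
tcp_pos: [0.561, -0.0014, 0.0163]
orientation: [0.0, -0.649, 0.761, -0.0]
wrist_force: [-0.1, -2.1, 1.8]
finger_gap: -0.0001
grip_force: 0.0
```

Emit:
move_arm([
  [[-1,0,0],[0,0,0],1],
  [[-1.5,0,0],[0,0,0],1],
])

```text
clock: 24.28
tcp_pos: [0.5612, 0.0001, 0.0163]
orientation: [0.0, -0.649, 0.761, 0.0]
wrist_force: [-0.6, -2.0, 0.9]
finger_gap: 0.0001
grip_force: 0.0
```

Emit:
move_arm([
  [[-1,0,0],[0,0,0],1],
  [[-1.5,0,0],[0,0,0],1],
])

```text
clock: 24.52
tcp_pos: [0.5614, 0.0016, 0.0163]
orientation: [0.0, -0.649, 0.761, 0.0]
wrist_force: [-0.5, -1.2, 1.4]
finger_gap: -0.0001
grip_force: 0.0
```

Emit:
move_arm([
  [[-0.8,0,0],[0,0,0],1],
  [[-1.3,0,0],[0,0,0],1],
])

```text
clock: 24.78
tcp_pos: [0.5616, 0.0027, 0.0163]
orientation: [-0.0, -0.649, 0.761, -0.0]
wrist_force: [-0.6, -3.2, 1.7]
finger_gap: -0.0
grip_force: 0.0
```

```bash
python3 - <<'E'
from h import *
rel([.573,.07,-.16])
p=env.read_camera('scene'); c=p['pixels'][150:290,190:370]; cv2.imwrite('pics/s6.png',cv2.resize(c[:,:,::-1],(771,600),interpolation=cv2.INTER_CUBIC))
E
```

```text
top [ 0.5729  0.0777 -0.183 ] 1224
scene [ 0.5719  0.0624 -0.1088] 261
24.98 tcp [0.5616 0.0027 0.0163] F [-0.68 -2.84  0.15] T [-0.44  0.1   0.02] yaw 260.9
both [ 0.5704  0.0707 -0.1247] deg -7.1 post in house [ 0.0654 -0.0989] tcp in house [-0.0003 -0.0685]
```

View pics/s6.png

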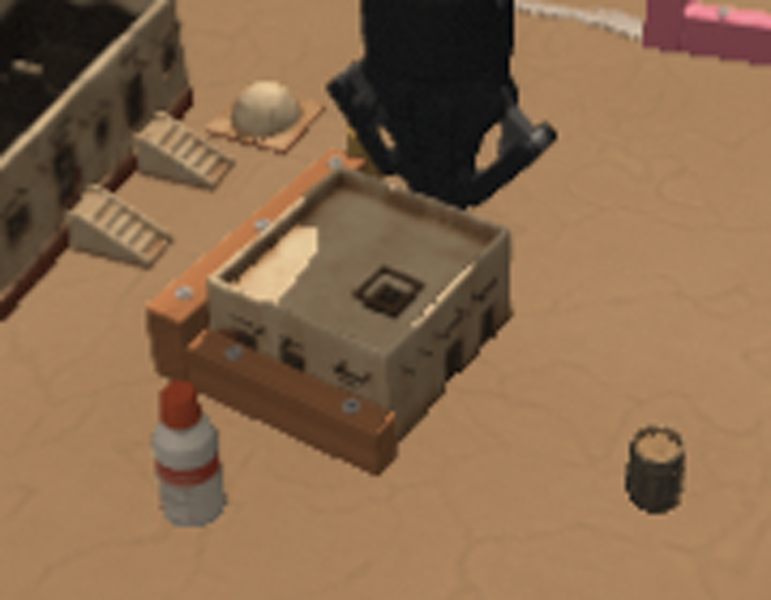

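The house is at the end stop, doors outward, and the force now persists at ~3 N at rest. Pressing more firmly.

Emit:
move_arm([
  [[-0.5,0,0],[0,0,0],1],
  [[-1,0,0],[0,0,0],1],
  [[-1,0,0],[0,0,0],1],
])

```text
clock: 25.4
tcp_pos: [0.5612, 0.003, 0.0163]
orientation: [-0.001, -0.649, 0.761, -0.0]
wrist_force: [-3.2, -6.5, 2.4]
finger_gap: -0.0003
grip_force: 0.0
```

Emit:
move_arm([
  [[-0.3,0,0],[0,0,0],1],
  [[-0.5,0,0],[0,0,0],1],
  [[-0.5,0,0],[0,0,0],1],
  [[-0.5,0,0],[0,0,0],1],
  [[-0.5,0,0],[0,0,0],1],
])

```text
clock: 26.02
tcp_pos: [0.561, 0.0031, 0.0163]
orientation: [-0.001, -0.649, 0.761, -0.0]
wrist_force: [-4.4, -7.0, 2.3]
finger_gap: -0.0001
grip_force: 0.0
```

```bash
python3 - <<'E'
from h import *
rot=lambda v: v
s=env.get_state(); print(s['wrist_force'],s['tcp_pos'])
c=np.r_[s['tcp_pos']*1000,261.]; c[2]=15.4
# commanded: 558.0,-20.8 region, tool x dir
a=np.radians(261); k=50-25+14+3+2+1.5+1.5+1.3+1+.5   # pushes since the last stored plan end
c0=np.array([540.2,-130.3,15.4,261.]); c0[:2]-= (36+25+50+14+3+2+1.5+1.5+1.3+1+.5)*np.array([np.cos(a),np.sin(a)]); print('cmd',c0)
json.dump(c0.tolist(),open('cmd.json','w'))
b=c0.copy(); b[:2]+=30*np.array([np.cos(a),np.sin(a)]); u=b.copy(); u[2]=165; d=np.array([470,88,165,170.6]); e=d.copy(); e[2]=15.4
plan(chunks(lin(c0,b,2)+lin(b,u,3)+lin(u,d,10)+lin(d,e,5)))
E
```

```text
[-4.42002495 -6.98788292  2.25622951] [0.56101872 0.00310465 0.01625454]
cmd [561.44380035   3.82807665  15.4        261.        ]
[[[15.0, 0.0, 0.0], [0, 0, -0.0], 1.0], [[30.0, 0.0, 0.0], [0, 0, -0.0], 1.0], [[30.0, 0.0, -50.0], [0, 0, -0.0], 1.0], [[30.0, 0.0, -100.0], [0, 0, -0.0], 1.0], [[30.0, 0.0, -150.0], [0, 0, -0.0], 1.0]]
[[[-9.9, 10.3, 0.4], [0, 0, 0.9], 1.0], [[-20.0, 21.0, 0.0], [0, 0, 1.81], 1.0], [[-30.0, 31.0, 0.0], [0, 0, 2.71], 1.0], [[-40.0, 41.0, 0.0], [0, 0, 3.62], 1.0], [[-49.0, 52.0, 0.0], [0, 0, 4.52], 1.0]]
[[[-0.1, 14.4, 0.4], [0, 0, 0.9], 1.0], [[0.0, 29.0, 0.0], [0, 0, 1.81], 1.0], [[1.0, 43.0, 0.0], [0, 0, 2.71], 1.0], [[1.0, 57.0, 0.0], [0, 0, 3.62], 1.0], [[1.0, 72.0, 0.0], [0, 0, 4.52], 1.0]]
[[[0.0, -1.0, 30.0], [0, 0, 0.0], 1.0], [[0.0, -1.0, 60.0], [0, 0, 0.0], 1.0], [[0.0, -1.0, 90.0], [0, 0, 0.0], 1.0], [[0.0, -1.0, 120.0], [0, 0, 0.0], 1.0], [[0.0, -1.0, 150.0], [0, 0, 0.0], 1.0]]
cmd end [470.   87.6  15.4 170.6]
```

Emit:
move_arm([
  [[15,0,0],[0,0,0],1],
  [[30,0,0],[0,0,0],1],
  [[30,0,-50],[0,0,0],1],
  [[30,0,-100],[0,0,0],1],
  [[30,0,-150],[0,0,0],1],
])

```text
clock: 26.65
tcp_pos: [0.5569, -0.0259, 0.1677]
orientation: [0.0, -0.649, 0.761, 0.0]
wrist_force: [0.8, 0.7, 0.5]
finger_gap: -0.0002
grip_force: 0.0
```

Emit:
move_arm([
  [[-10,10,0],[0,0,0.9],1],
  [[-20,21,0],[0,0,1.81],1],
  [[-30,31,0],[0,0,2.71],1],
  [[-40,41,0],[0,0,3.62],1],
  [[-49,52,0],[0,0,4.52],1],
])

```text
clock: 27.28
tcp_pos: [0.5133, 0.0311, 0.1662]
orientation: [0.0, -0.304, 0.953, 0.0]
wrist_force: [-0.3, -0.3, -0.1]
finger_gap: -0.0002
grip_force: 0.0
```

Emit:
move_arm([
  [[0,14,0],[0,0,0.9],1],
  [[0,29,0],[0,0,1.81],1],
  [[1,43,0],[0,0,2.71],1],
  [[1,57,0],[0,0,3.62],1],
  [[1,72,0],[0,0,4.52],1],
])

```text
clock: 27.9
tcp_pos: [0.4704, 0.089, 0.1662]
orientation: [0.0, 0.085, 0.996, 0.0]
wrist_force: [0.1, -0.4, 0.1]
finger_gap: -0.0001
grip_force: 0.0
```

```bash
python3 - <<'E'
from h import *
rel([.573,.07,-.16])
p=env.read_camera('top'); c=p['pixels'][160:250,220:340]; cv2.imwrite('pics/t7c.png',cv2.resize(c[:,:,::-1],(800,600),interpolation=cv2.INTER_CUBIC))
E
```

```text
top [ 0.573   0.0604 -0.164 ] 1494
scene [ 0.5705  0.0598 -0.0769] 285
28.1 tcp [0.4708 0.0888 0.1663] F [-0.54  0.2   0.37] T [ 0.08 -0.   -0.  ] yaw 170.7
both [ 0.5723  0.0621 -0.1164] deg -6.7 post in house [ 0.0617 -0.0911] tcp in house [-0.1038  0.0147]
```

View pics/t7c.png

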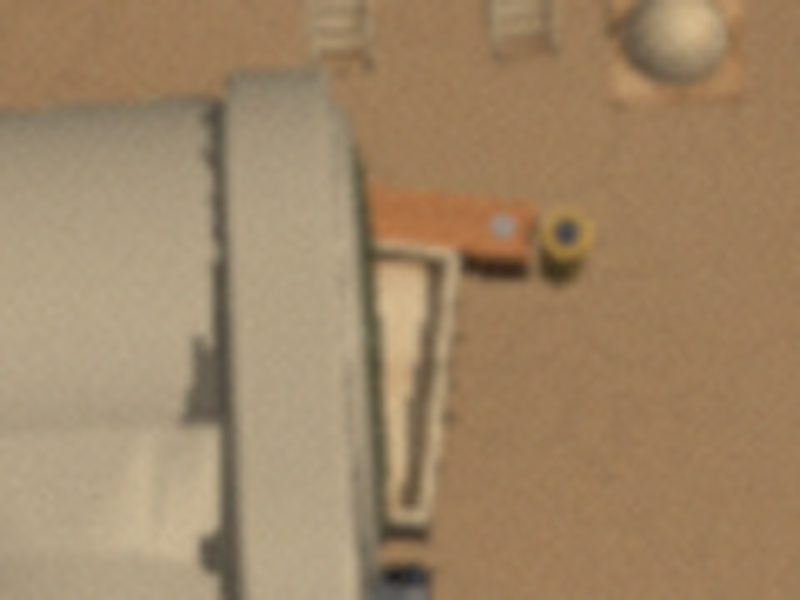

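Mostly hidden by the arm, but the right end of the back parapet (460,255) abuts the fence. Pressing the front wall gently.

Emit:
move_arm([
  [[0,0,30],[0,0,0],1],
  [[0,0,60],[0,0,0],1],
  [[0,0,90],[0,0,0],1],
  [[0,0,120],[0,0,0],1],
  [[0,0,150],[0,0,0],1],
])

```text
clock: 28.78
tcp_pos: [0.4714, 0.0885, 0.0154]
orientation: [0.0, 0.082, 0.997, 0.0]
wrist_force: [0.5, -0.4, 0.2]
finger_gap: -0.0002
grip_force: 0.0
```

Emit:
move_arm([
  [[-10,0,0],[0,0,0],1],
  [[-20,0,0],[0,0,0],1],
  [[-28,0,0],[0,0,0],1],
  [[-32,0,0],[0,0,0],1],
  [[-34,0,0],[0,0,0],1],
])

```text
clock: 29.4
tcp_pos: [0.5048, 0.0835, 0.0168]
orientation: [0.0, 0.082, 0.997, 0.0]
wrist_force: [0.3, -0.4, -0.5]
finger_gap: 0.0005
grip_force: 0.0
```

Emit:
move_arm([
  [[-1,0,0],[0,0,0],1],
  [[-2,0,0],[0,0,0],1],
])

```text
clock: 29.65
tcp_pos: [0.5059, 0.0833, 0.0163]
orientation: [-0.0, 0.082, 0.997, 0.0]
wrist_force: [0.2, -0.2, 0.7]
finger_gap: -0.0
grip_force: 0.0
```

Emit:
move_arm([
  [[-1,0,0],[0,0,0],1],
  [[-2,0,0],[0,0,0],1],
])

```text
clock: 29.9
tcp_pos: [0.5072, 0.083, 0.0161]
orientation: [-0.001, 0.082, 0.997, 0.0]
wrist_force: [-2.4, -0.2, 0.8]
finger_gap: 0.0001
grip_force: 0.0
```

Emit:
move_arm([
  [[-0.8,0,0],[0,0,0],1],
  [[-1.5,0,0],[0,0,0],1],
  [[-1.5,0,0],[0,0,0],1],
])

```text
clock: 30.28
tcp_pos: [0.5083, 0.0829, 0.0159]
orientation: [-0.001, 0.082, 0.997, 0.0]
wrist_force: [-4.3, 1.7, 1.5]
finger_gap: 0.0
grip_force: 0.0
```

Emit:
move_arm([
  [[-0.6,0,0],[0,0,0],1],
  [[-1,0,0],[0,0,0],1],
  [[-1,0,0],[0,0,0],1],
])

```text
clock: 30.65
tcp_pos: [0.5083, 0.0828, 0.0157]
orientation: [-0.002, 0.082, 0.997, 0.0]
wrist_force: [-7.1, 1.9, 3.2]
finger_gap: -0.0
grip_force: 0.0
```

Emit:
move_arm([
  [[-0.5,0,0],[0,0,0],1],
  [[-0.5,0,0],[0,0,0],1],
])

```text
clock: 30.9
tcp_pos: [0.5083, 0.0827, 0.0156]
orientation: [-0.002, 0.082, 0.997, 0.0]
wrist_force: [-7.9, 2.1, 3.2]
finger_gap: -0.0002
grip_force: 0.0
```

```bash
python3 - <<'E'
from h import *
c0=np.array([510,82.7,15.4,170.6]); json.dump(c0.tolist(),open('cmd.json','w'))
a=np.radians(170.6); b=c0.copy(); b[:2]+=35*np.array([np.cos(a),np.sin(a)]); u=b.copy(); u[2]=165; d=np.array([557,-26,165,260.6]); e=d.copy(); e[2]=15.4
plan(chunks(lin(c0,b,2)+lin(b,u,3)+lin(u,d,10)+lin(d,e,5)))
E
```

```text
[[[17.5, 0.0, 0.0], [0, 0, -0.0], 1.0], [[35.0, 0.0, 0.0], [0, 0, -0.0], 1.0], [[35.0, 0.0, -50.0], [0, 0, -0.0], 1.0], [[35.0, 0.0, -100.0], [0, 0, -0.0], 1.0], [[35.0, 0.0, -150.0], [0, 0, -0.0], 1.0]]
[[[-9.9, -10.0, 0.4], [0, 0, -0.9], 1.0], [[-20.0, -20.0, 0.0], [0, 0, -1.8], 1.0], [[-30.0, -30.0, 0.0], [0, 0, -2.7], 1.0], [[-40.0, -40.0, 0.0], [0, 0, -3.6], 1.0], [[-50.0, -50.0, 0.0], [0, 0, -4.5], 1.0]]
[[[0.2, -13.6, 0.4], [0, 0, -0.9], 1.0], [[0.0, -28.0, 0.0], [0, 0, -1.8], 1.0], [[0.0, -42.0, 0.0], [0, 0, -2.7], 1.0], [[0.0, -56.0, 0.0], [0, 0, -3.6], 1.0], [[0.0, -70.0, 0.0], [0, 0, -4.5], 1.0]]
[[[0.0, 0.0, 30.0], [0, 0, -0.0], 1.0], [[0.0, 0.0, 60.0], [0, 0, -0.0], 1.0], [[0.0, 0.0, 90.0], [0, 0, -0.0], 1.0], [[0.0, 0.0, 120.0], [0, 0, -0.0], 1.0], [[0.0, 0.0, 150.0], [0, 0, -0.0], 1.0]]
cmd end [557.4 -26.   15.4 260.6]
```

Emit:
move_arm([
  [[17,0,0],[0,0,0],1],
  [[35,0,0],[0,0,0],1],
  [[35,0,-50],[0,0,0],1],
  [[35,0,-100],[0,0,0],1],
  [[35,0,-150],[0,0,0],1],
])

```text
clock: 31.52
tcp_pos: [0.4775, 0.0879, 0.1683]
orientation: [0.001, 0.082, 0.997, -0.0]
wrist_force: [1.1, -0.1, -0.2]
finger_gap: 0.0005
grip_force: 0.0
```

Emit:
move_arm([
  [[-10,-10,0],[0,0,-0.9],1],
  [[-20,-20,0],[0,0,-1.8],1],
  [[-30,-30,0],[0,0,-2.7],1],
  [[-40,-40,0],[0,0,-3.6],1],
  [[-50,-50,0],[0,0,-4.5],1],
])

```text
clock: 32.15
tcp_pos: [0.5191, 0.0299, 0.1667]
orientation: [0.001, -0.308, 0.952, -0.001]
wrist_force: [-0.1, -0.6, 0.3]
finger_gap: 0.0001
grip_force: 0.0
```

Emit:
move_arm([
  [[0,-14,0],[0,0,-0.9],1],
  [[0,-28,0],[0,0,-1.8],1],
  [[0,-42,0],[0,0,-2.7],1],
  [[0,-56,0],[0,0,-3.6],1],
  [[0,-70,0],[0,0,-4.5],1],
])

```text
clock: 32.78
tcp_pos: [0.5597, -0.0273, 0.1666]
orientation: [0.001, -0.648, 0.761, -0.001]
wrist_force: [1.1, 0.3, 0.3]
finger_gap: 0.0003
grip_force: 0.0
```

Emit:
move_arm([
  [[0,0,30],[0,0,0],1],
  [[0,0,60],[0,0,0],1],
  [[0,0,90],[0,0,0],1],
  [[0,0,120],[0,0,0],1],
  [[0,0,150],[0,0,0],1],
])

```text
clock: 33.4
tcp_pos: [0.5597, -0.0269, 0.0157]
orientation: [0.001, -0.646, 0.763, -0.001]
wrist_force: [-0.5, -1.1, -0.3]
finger_gap: -0.0
grip_force: 0.0
```

Emit:
move_arm([
  [[-8,0,0],[0,0,0],1],
  [[-16,0,0],[0,0,0],1],
  [[-22,0,0],[0,0,0],1],
  [[-25,0,0],[0,0,0],1],
  [[-27,0,0],[0,0,0],1],
])

```text
clock: 34.02
tcp_pos: [0.5632, 0.0005, 0.0169]
orientation: [0.0, -0.647, 0.763, -0.0]
wrist_force: [-0.0, -0.0, 0.2]
finger_gap: -0.0001
grip_force: 0.0
```

Emit:
move_arm([
  [[-1,0,0],[0,0,0],1],
  [[-2,0,0],[0,0,0],1],
  [[-3,0,0],[0,0,0],1],
  [[-3,0,0],[0,0,0],1],
])

```text
clock: 34.52
tcp_pos: [0.5632, 0.0028, 0.0162]
orientation: [-0.0, -0.646, 0.763, -0.0]
wrist_force: [0.5, -2.2, -0.2]
finger_gap: 0.0
grip_force: 0.0
```

Emit:
move_arm([
  [[-0.5,0,0],[0,0,0],1],
  [[-1,0,0],[0,0,0],1],
  [[-1,0,0],[0,0,0],1],
  [[-1,0,0],[0,0,0],1],
])

```text
clock: 35.02
tcp_pos: [0.5632, 0.0028, 0.0163]
orientation: [-0.001, -0.646, 0.763, -0.001]
wrist_force: [-1.7, -7.5, 1.7]
finger_gap: 0.0001
grip_force: 0.0
```

Emit:
move_arm([
  [[-0.3,0,0],[0,0,0],1],
  [[-0.5,0,0],[0,0,0],1],
  [[-0.5,0,0],[0,0,0],1],
  [[-0.5,0,0],[0,0,0],1],
  [[-0.5,0,0],[0,0,0],1],
])

```text
clock: 35.65
tcp_pos: [0.5632, 0.0029, 0.0163]
orientation: [-0.001, -0.646, 0.763, -0.001]
wrist_force: [-2.3, -9.1, 1.6]
finger_gap: -0.0001
grip_force: 0.0
```

Emit:
move_arm([
  [[15,0,0],[0,0,0],1],
  [[40,0,0],[0,0,0],1],
  [[60,0,-50],[0,0,0],1],
  [[90,0,-100],[0,0,0],1],
  [[130,0,-150],[0,0,0],1],
])

```text
clock: 36.28
tcp_pos: [0.5421, -0.1231, 0.1666]
orientation: [0.001, -0.647, 0.763, 0.0]
wrist_force: [1.2, -0.7, -0.5]
finger_gap: 0.0
grip_force: 0.0
```

Emit:
move_arm([
  [[50,20,0],[0,0,0],1],
  [[100,40,0],[0,0,0],1],
  [[130,60,0],[0,0,0],1],
  [[130,60,0],[0,0,0],1],
])

```text
clock: 36.78
tcp_pos: [0.4603, -0.2427, 0.1651]
orientation: [0.0, -0.645, 0.764, 0.0]
wrist_force: [0.2, 0.6, 0.1]
finger_gap: 0.0002
grip_force: 0.0
```

```bash
python3 - <<'E'
from h import *
rel([.573,.07,-.16])
for n in ('top','scene'):
    p=env.read_camera(n)
    for t in ('house_corner','jig_corner','glue','barrel','dome','well'):
        print(n,t,[np.round(r['centre'],3).tolist() for r in env.landmark_of(t,p)[:1]])
    if n=='top': c=p['pixels'][160:250,220:340]; cv2.imwrite('pics/t8c.png',cv2.resize(c[:,:,::-1],(800,600),interpolation=cv2.INTER_CUBIC))
E
```

```text
top [ 0.5727  0.0724 -0.1679] 19
scene [ 0.5721  0.0626 -0.1041] 277
36.98 tcp [ 0.4623 -0.2404  0.1651] F [-0.49  0.05 -0.72] T [-0.01 -0.08  0.01] yaw 260.6
both [ 0.5723  0.071  -0.1565] deg -9.0 post in house [ 0.0667 -0.0974] tcp in house [-0.0602 -0.3247]
top house_corner [[0.636, 0.123, -0.0]]
top jig_corner [[0.508, -0.272, -0.001]]
top glue [[0.602, 0.206, -0.002]]
top barrel [[0.406, 0.12, 0.002]]
top dome [[0.713, -0.084, -0.0]]
top well [[0.532, 0.299, 0.002]]
scene house_corner [[0.639, 0.12, -0.003]]
scene jig_corner [[0.635, 0.121, -0.0]]
scene glue [[0.6, 0.209, -0.004]]
scene barrel [[0.403, 0.118, -0.0]]
scene dome [[0.712, -0.088, 0.0]]
scene well [[0.533, 0.3, -0.0]]
```

View pics/t8c.png

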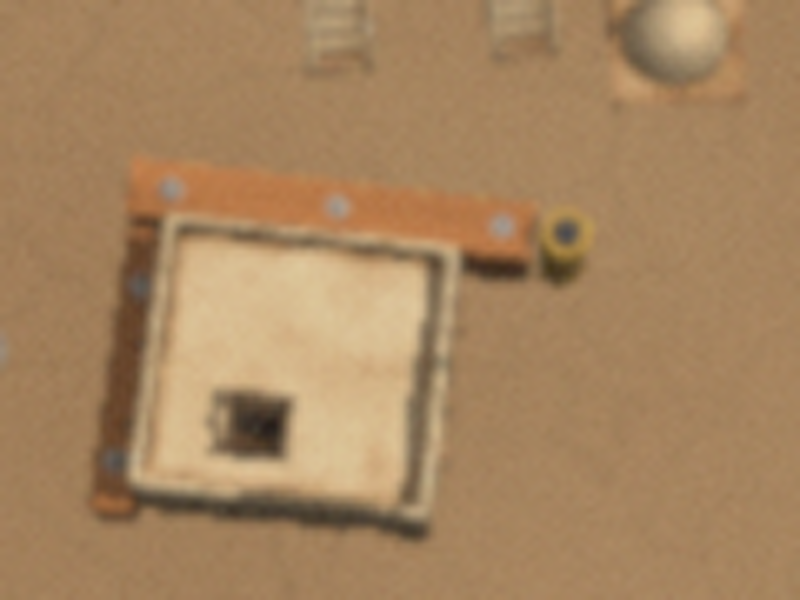

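The house sits square in the corner, flush on the fence and end stop (back-left corner at (165,215) in the crop), and the other things are unmoved. Handing in.

```bash
python3 -c "
from workcell import env
print(env.hand_in())"
```

```text
the job is handed in; nothing more can be done
None
```

The job is handed in but no verdict came back: the last view shows the house square in the jig corner with its doors outward, pressed on the end stop at about 9 N for roughly half a second, and the glue, barrel, dome and well within measuring error of where they started.

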